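Press the tiffin lid shut section by section

ROBOT

A 6-joint arm with a two-finger parallel gripper is mounted at the origin on the work surface. World frame = base frame: x ahead of the robot, y to its left, z up, the work surface at z = 0. Lengths are in m, angles in rad, forces in N, time in s.
With the tool pointing down it reaches from about 0.3 to 0.85 m from the base axis. Payload 4.2 kg.
Tool frame: the origin (TCP) lies on the centre line of the jaws, within the pads' length; the fingertips stand 19 mm ahead of it and the grasp point (between the pads) is the TCP; x points along the fingers, z is the direction in which the jaws open and shut, and the axes are right-handed (so a half turn about x gives the same grasp; the last joint's range is limited). The gripper opens to 91 mm and grips with 3 to 60 N. Pads are 32 mm wide; open, the fingers measure 118 mm over their backs; the gripper's body (76 mm by 178 mm) begins 60 mm behind the grasp point.
Start: joints at [-1.134, 0.32, 1.565, -0, 1.257, -0.02], TCP at [0.254, -0.516, 0.233] pointing down, gripper open.
Joint ranges: [-3.11, 3.11], [-0.84, 2.01], [0.21, 2.61], [-1.34, 4.49], [0.05, 2.63], [-2.56, 2.56]. Speed limits (rad/s): [2.57, 2.57, 3.14, 3.14, 3.14, 3.14].

INTERFACE

Orientations are given as a unit quaternion [x, y, z, w].
In Python, from cell import readout, eyes, robot gives the robot as it stands.
- The arm moves only by the shell command python3 -m pendant 'ROWS' [OPENING]. ROWS is JSON, a list that holds one entry, the list of rows, each a list of 6 numbers: the shift along the world's x, y, z scaled (see below), then the turn, a rotation vector about the world's x, y, z scaled (see below). In form: [[[x, y, z, wx, wy, wz], ...]]. A call has 1 to 12 rows; each row is the pose to reach, as a shift and turn from the pose commanded when the call began; what a row does not reach only later rows make up. The controller multiplies each number of a shift by 0.8 m and each number of a turn by 0.5 rad. A row lasts 1/12 s, in which the tool goes at most 41.7 mm and 7.16 degrees, less where a joint would pass 70% of its speed; a pose out of reach is approached as far as the arm can. A call with a number of a shift or a turn outside -1 to 1 is refused whole. A call with a gripper value outside its range is refused whole. OPENING is the opening in per cent of the stroke, from 0 (shut) to 100 (fully open), set as the call begins (- or left out, the last holds). The fingers move at their own pace and stop on an object; the grip force is fixed at half the most. Time passes only in rows, so rows that repeat a pose let the fingers close. It gives the time, the measured TCP pose, the force and the opening at its end, in the units of the state.
- readout.sense(): the state, without advancing time (a new reading comes with each control period).
- eyes.grab_frame(name): name is "scene" or "top" or "wrist"; returns a dict with "pixels" (384x512x3 uint8, red, green, blue), "camera_matrix" (3x3 intrinsics, pixels), "extrinsics" (4x4, takes a point from world to camera coordinates); the wrist camera has in their place "hand_eye" (4x4, takes a point from camera to tool coordinates, whose origin is the TCP and whose axes are the tool frame's). Camera axes: x right, y up, looking along -z (the intrinsics and any distortion apply to the point x, -y, -z); pixel columns grow to the right and rows downward; lengths in m; the calibration is good to about 2 mm. A picture is of the moment at which its call begins: read the wrist's pose just before it. There is no depth.
- robot.hand_in(): hands the job in, once; it reports no verdict.
The state is a dict: "time_s": time; "q": joint angles; "joint_velocities": joint speeds; "joint_efforts": joint torques, N m; "tcp_pos": TCP position; "tcp_rot": TCP orientation; "contact_force": force on the tool from outside, world axes, zero at the start; "torque": the same for the moment, N m; "width": opening from 0.0 (shut) to 1.0 (fully open).
Only numpy, scipy, OpenCV 4.12 (cv2) and the standard library are available. Lean on these libraries where they do the work, as an engineer would, in place of code of your own. Each camera call takes 0.05 s, during which the arm holds its last target.

TASK

The loose steel tier's press-on lid is only partly closed: the four blue sections of its rim still stand up. With the fingertips, press each section down until it snaps fully home, so that all four lie flush and stay down. Do not grasp or lift the tier or push it out of its place, leave everything else on the counter where it is, and finish clear of everything.

Things in the scene. Friction and masses are not known exactly. Their poses are not given: they have to be found in the camera images.
- tier: loose, filled round steel tier, 136 mm across, about 0.6 to 1 kg in all, with its lid on. Origin: centre of its underside, z up. Fixed white lid middle, 85 mm across, top at z 70 mm, grey knob 28 mm wide up to 85 mm. Around it four blue rim sections, each an 80 degree arc, radius 45 to 70 mm: a centred on the tier's +x, b +y, c -x, d -y
- pad_a (a point): top centre of the round yellow thumb pad (18 mm wide, 2 mm high) on section a, 57 mm from the tier's axis; it moves with the section: 80 mm above the counter when the section is raised, 72 mm when it is shut. Press it straight down here
- section_a (a joint): how far section a is pressed down, in m: 0 raised (8 mm proud, red seal seen under it), 0.008 shut (blue top flush with the white middle). It snaps: resists with about 7.5 N at first, less further down; past 0.005 it pulls itself shut and stays; let go sooner it springs back up. Raised at the start.
- pad_b (a point): top centre of the round yellow thumb pad (18 mm wide, 2 mm high) on section b, 57 mm from the tier's axis; it moves with the section: 80 mm above the counter when the section is raised, 72 mm when it is shut. Press it straight down here
- section_b (a joint): how far section b is pressed down, in m: 0 raised (8 mm proud, red seal seen under it), 0.008 shut (blue top flush with the white middle). It snaps: resists with about 7.5 N at first, less further down; past 0.005 it pulls itself shut and stays; let go sooner it springs back up. Raised at the start.
- pad_c (a point): top centre of the round yellow thumb pad (18 mm wide, 2 mm high) on section c, 57 mm from the tier's axis; it moves with the section: 80 mm above the counter when the section is raised, 72 mm when it is shut. Press it straight down here
- section_c (a joint): how far section c is pressed down, in m: 0 raised (8 mm proud, red seal seen under it), 0.008 shut (blue top flush with the white middle). It snaps: resists with about 7.5 N at first, less further down; past 0.005 it pulls itself shut and stays; let go sooner it springs back up. Raised at the start.
- pad_d (a point): top centre of the round yellow thumb pad (18 mm wide, 2 mm high) on section d, 57 mm from the tier's axis; it moves with the section: 80 mm above the counter when the section is raised, 72 mm when it is shut. Press it straight down here
- section_d (a joint): how far section d is pressed down, in m: 0 raised (8 mm proud, red seal seen under it), 0.008 shut (blue top flush with the white middle). It snaps: resists with about 7.5 N at first, less further down; past 0.005 it pulls itself shut and stays; let go sooner it springs back up. Raised at the start.
- carrier: the tall stacked steel tiffin carrier with its lid latched, 145 mm across, 250 mm high; stays put. Origin: centre of its underside
- pot: white enamel cooking pot, about 190 mm across, 100 mm high; stays put. Origin: centre of its underside
- ramekin: small glass ramekin, 72 mm across, 42 mm high, beside the tier; stays put. Origin: centre of its underside
- lid_knob: black silicone pot-lid knob lying loose beside the tier, 38 mm across, 28 mm high; stays put. Origin: centre of its underside
- spoon_rest: bamboo spoon rest, round dish 90 mm across with a short tongue, 16 mm high; stays put. Origin: centre of its underside
- spoon: wooden spoon lying on the counter, 240 mm long; stays put. Origin: on the counter under it

How it is judged:
By the outcome, as a careful person would: the job done as asked, in the order asked, and still so for the second after the job is handed in, with the robot touching nothing.
It also fails if it takes over 48 s, if anything falls off the work surface, if the arm or the gripper's body presses on something with over 40 N, if the wrist force passes 120 N, or if a joint passes its speed limit or range.

## Working session

There is one attempt and no reset: what is moved stays moved. The work goes in short steps, Python scripts to look and compute and a shell command to move; the robot and the scene stay as the last step left them, time stands still between calls to the robot, and variables do not carry over. Pictures are saved under pics/ and viewed, and the job is handed in when it is done.

```bash
mkdir -p pics; ls
python3 - <<'E'
from cell import readout,eyes
import cv2,json
s=readout.sense();print(s)
for n in("scene","top","wrist"):
    f=eyes.grab_frame(n);cv2.imwrite(f"pics/{n}0.png",f["pixels"][:,:,::-1])
    print(n,{k:v.tolist() if hasattr(v,'tolist') else v for k,v in f.items() if k!="pixels"})
E
```

```text
pics
{'time_s': 0.0, 'q': array([-1.13401898e+00,  3.20304482e-01,  1.56568982e+00,  4.19239272e-06,
        1.25738784e+00, -2.00026681e-02]), 'joint_velocities': array([-0.00022062, -0.00077965,  0.00061904,  0.00082152,  0.00062404,
       -0.00073765]), 'joint_efforts': array([-7.40509277e-04, -4.12469137e+01, -2.31971633e+01,  7.25758960e-02,
        4.57237638e-02, -1.14084510e-04]), 'tcp_pos': array([ 0.25340902, -0.51561821,  0.23210884]), 'tcp_rot': array([ 0.37415783,  0.6007499 , -0.37346519,  0.59969094]), 'contact_force': array([0.00703255, 0.42990676, 0.37426256]), 'torque': array([-0.00032769, -0.02151626, -0.03526491]), 'width': 0.9981838224036071}
scene {'camera_matrix': [[471.66406823022845, 0.0, 256.6013100717955], [0.0, 471.66406823022845, 192.9086613078808], [0.0, 0.0, 1.0]], 'extrinsics': [[0.8104271183044492, 0.5857023388215351, 0.012675023302941282, -0.5030041081849429], [-0.49495135744961344, 0.6729609660859015, 0.5496787169642962, 0.2928598862479122], [0.3134183141993001, -0.4517480585721577, 0.8352799841375077, -1.880863068807529], [0.0, 0.0, 0.0, 1.0]]}
to
[... 164 characters left out ...]
3881, -0.9995655550732658, -0.01139018988208163, 0.005695716926292687], [0.9908992363989731, -0.02844742402547541, 0.13156537299094798, -0.6384880436698042], [-0.1318322366434244, -0.007710069869287096, 0.9912420573221273, -1.1303589811338373], [0.0, 0.0, 0.0, 1.0]]}
wrist {'camera_matrix': [[320.5701631897384, 0.0, 253.86434197242], [0.0, 320.5701631897384, 187.3543993851264], [0.0, 0.0, 1.0]], 'hand_eye': [[0.0006403894691195204, 0.2886329645692956, -0.9574396073200998, -0.15075708962427], [-0.00018628054714466314, 0.9574398214623634, 0.2886329045304339, 0.08275844997216235], [0.9999997776004179, -6.485098593229312e-06, 0.0006669010855440577, 0.00044682333277112907], [0.0, 0.0, 0.0, 1.0]]}
```

View pics/scene0.png

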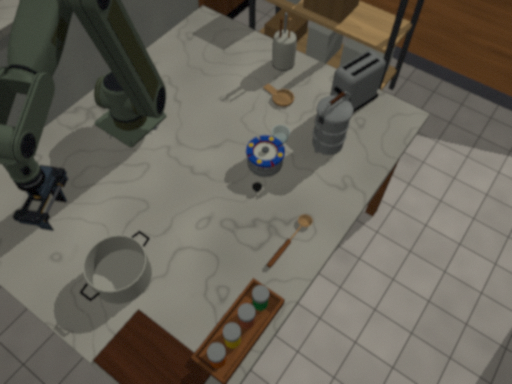

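View pics/top0.png

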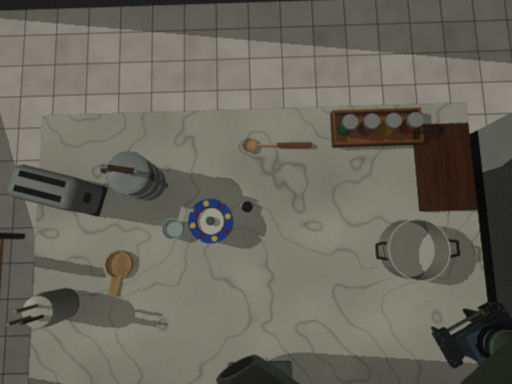

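View pics/wrist0.png

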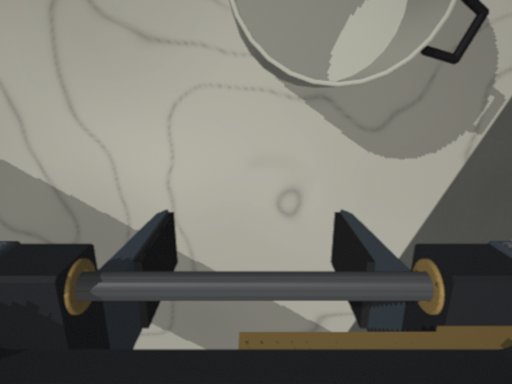

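Run:
```python
import cv2
a=cv2.imread("pics/top0.png")[185:260,150:270];cv2.imwrite("pics/topc.png",cv2.resize(a,None,fx=6,fy=6,interpolation=cv2.INTER_CUBIC))
a=cv2.imread("pics/scene0.png")[115:205,220:320];cv2.imwrite("pics/scenec.png",cv2.resize(a,None,fx=6,fy=6,interpolation=cv2.INTER_CUBIC))
```

```text
(no output)
```

View pics/topc.png

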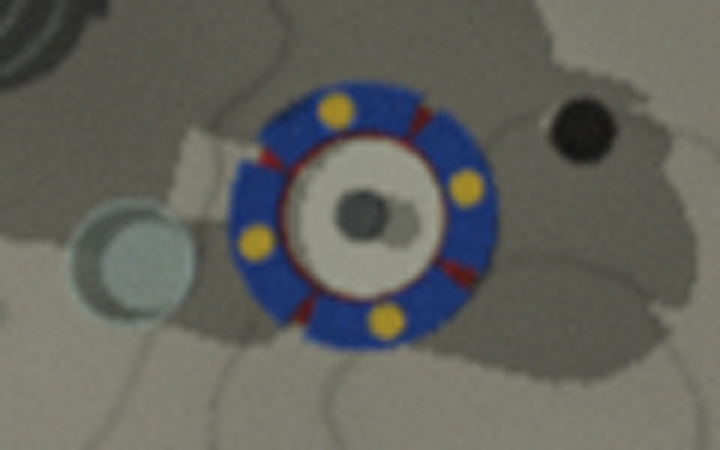

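View pics/scenec.png

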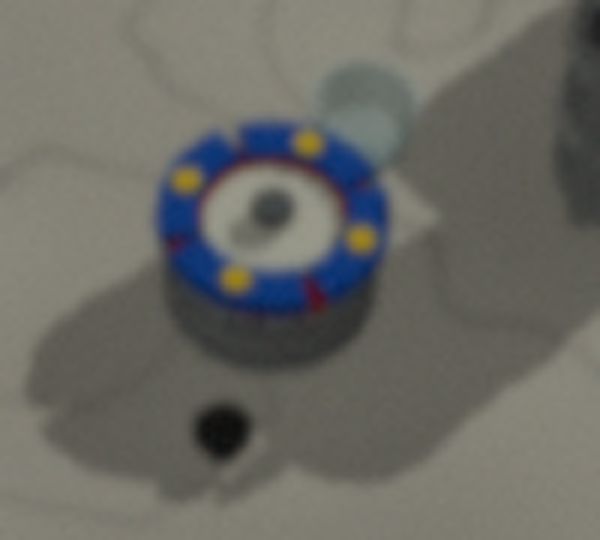

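The pads are visible in both fixed views; triangulating them next, along with the knob, the ramekin and the carrier.

```bash
cat > h.py <<'E'
import numpy as np
def P(K,E,off,c,s=6):
    return (np.array(c)+.5)/s-.5+np.array(off)
def ray(f,uv):
    K=f["camera_matrix"];E=f["extrinsics"]
    d=np.array([(uv[0]-K[0,2])/K[0,0],-(uv[1]-K[1,2])/K[1,1],-1.])
    R=E[:3,:3];return -R.T@E[:3,3],R.T@d
def atz(f,uv,z):
    o,d=ray(f,uv);return o+d*(z-o[2])/d[2]
def tri(a,b):
    A=np.zeros((3,3));v=np.zeros(3)
    for o,d in(a,b):
        d=d/np.linalg.norm(d);M=np.eye(3)-np.outer(d,d);A+=M;v+=M@o
    return np.linalg.solve(A,v)
E
python3 - <<'E'
from cell import eyes
from h import *
np.set_printoptions(precision=4,suppress=True)
t=eyes.grab_frame("top");s=eyes.grab_frame("scene")
tp=[P(0,0,(150,185),c) for c in[(337,110),(467,187),(387,321),(256,242)]]
sp=[P(0,0,(220,115),c) for c in[(362,240),(236,279),(186,180),(309,143)]]
A=[]
for a,b in zip(tp,sp):
    x,y=atz(t,a,.08),atz(s,b,.08);A.append((x+y)/2);print(x,y,tri(ray(t,a),ray(s,b)))
A=np.array(A);c=A.mean(0);print("c",c,np.linalg.norm(A-c,axis=1),np.degrees(np.arctan2(*(A-c)[:,1::-1].T[[0,1]])))
print("ram",atz(t,P(0,0,(150,185),(133,262)),.02),"knob",atz(t,P(0,0,(150,185),(583,130)),.02))
print("carrier top",atz(t,(127,172),.25),atz(s,(335,105),.25),"pot",atz(t,(420,248),.1))
E
```

```text
[0.6096 0.1572 0.08  ] [0.6116 0.1536 0.08  ] [0.6098 0.1577 0.0746]
[0.5668 0.0888 0.08  ] [0.568  0.0851 0.08  ] [0.5665 0.0887 0.0752]
[0.4977 0.1318 0.08  ] [0.4998 0.1282 0.08  ] [0.4974 0.1323 0.0744]
[0.5409 0.2005 0.08  ] [0.5431 0.1964 0.08  ] [0.5408 0.2012 0.0738]
c [0.5547 0.1427 0.08  ] [0.0573 0.0572 0.0574 0.0571] [  12.7911  -77.1537 -167.2239  102.8144]
ram [0.5348 0.2806 0.02  ] knob [0.6012 0.0295 0.02  ]
carrier top [0.6819 0.3458 0.25  ] [0.7096 0.3246 0.25  ] pot [ 0.4502 -0.5003  0.1   ]
```

```bash
python3 -m pendant '[[[0.126,0.275,0.01,0,0,0.92],[0.126,0.275,0.01,0,0,0.92],[0.126,0.275,0.01,0,0,0.92],[0.126,0.275,0.01,0,0,0.92],[0.126,0.275,0.01,0,0,0.92],[0.126,0.275,0.01,0,0,0.92],[0.126,0.275,0.01,0,0,0.92]]]' 0
python3 -m pendant '[[[0.126,0.275,0.01,0,0,0.92],[0.126,0.275,0.01,0,0,0.92],[0.126,0.275,0.01,0,0,0.92],[0.126,0.275,0.01,0,0,0.92],[0.126,0.275,0.01,0,0,0.92],[0.126,0.275,0.01,0,0,0.92],[0.126,0.275,0.01,0,0,0.92]]]'
python3 -m pendant '[[[0.126,0.275,0,0,0,0.92],[0.126,0.275,0,0,0,0.92],[0.126,0.275,0,0,0,0.92],[0.126,0.275,0,0,0,0.92],[0.126,0.275,0,0,0,0.92],[0.126,0.275,0,0,0,0.92],[0.126,0.275,0,0,0,0.92],[0.126,0.275,0,0,0,0.92],[0.126,0.275,0,0,0,0.92],[0.126,0.275,0,0,0,0.92]]]'
python3 - <<'E'
from cell import readout,eyes
import cv2
from h import *
from scipy.spatial.transform import Rotation as R
s=readout.sense();print(s)
print(R.from_quat(s["tcp_rot"]).as_matrix().round(3))
f=eyes.grab_frame("wrist");cv2.imwrite("pics/w1.png",cv2.resize(f["pixels"][:,:,::-1],None,fx=1.5,fy=1.5,interpolation=cv2.INTER_CUBIC))
E
```

```text
time_s: 0.83
tcp_pos: [0.3558, -0.2912, 0.2413]
tcp_rot: [0.226, 0.67, -0.224, 0.67]
contact_force: [-0.2, 0.9, -0.5]
width: 0.518
time_s: 1.42
tcp_pos: [0.4575, -0.0719, 0.2492]
tcp_rot: [0.067, 0.703, -0.066, 0.705]
contact_force: [-0.1, -0.4, -1.0]
width: 0.019
time_s: 2.25
tcp_pos: [0.5556, 0.1422, 0.2489]
tcp_rot: [-0.093, 0.701, 0.093, 0.701]
contact_force: [-0.3, 0.4, 0.5]
width: 0.008
{'time_s': 2.25, 'q': array([ 2.30817154e-01,  3.08250585e-01,  1.54039243e+00, -6.61679299e-04,
        1.29359999e+00, -3.33708685e-02]), 'joint_velocities': array([-0.00403239, -0.00731281,  0.00085616,  0.00426542, -0.00276399,
        0.00288169]), 'joint_efforts': array([ 4.80368938e-01, -4.04129791e+01, -2.35860229e+01,  9.38500534e-02,
        2.43120908e-02, -5.32466467e-03]), 'tcp_pos': array([0.55564443, 0.14218576, 0.24893349]), 'tcp_rot': array([-0.09344325,  0.70114478,  0.09295014,  0.7007315 ]), 'contact_force': array([-0.25262459,  0.40802931,  0.49037898]), 'torque': array([ 0.03887893, -0.12621595, -0.08885205]), 'width': 0.008173423747806744}
[[-0.    -0.261  0.965]
 [-0.001  0.965  0.261]
 [-1.    -0.001 -0.001]]
```

View pics/w1.png

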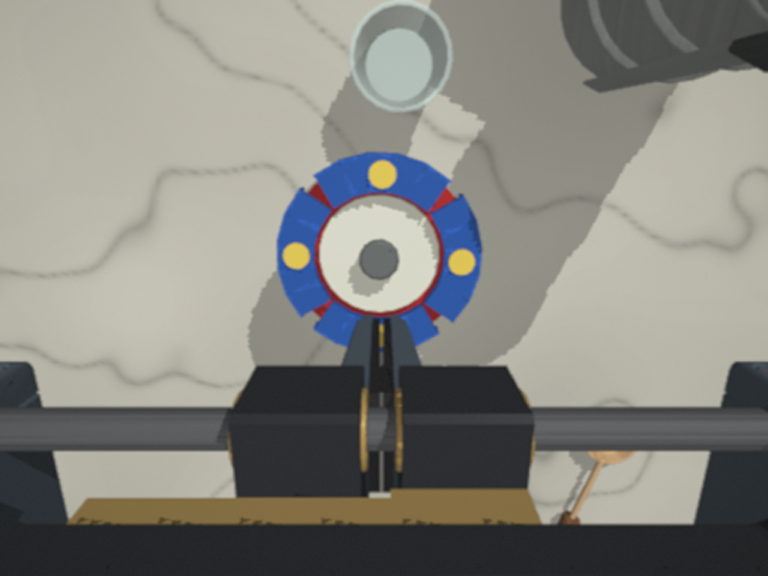

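The wrist view shows the pads at (382,174), (296,256) and (462,262) and the knob at (379,259), in the 1.5x picture. The fourth pad is behind the fingers.

Run:
```python
from cell import readout,eyes
from h import *
from scipy.spatial.transform import Rotation as R
s=readout.sense();f=eyes.grab_frame("wrist")
T=np.eye(4);T[:3,:3]=R.from_quat(s["tcp_rot"]).as_matrix();T[:3,3]=s["tcp_pos"]
f["extrinsics"]=np.linalg.inv(T@f["hand_eye"])
for n,c,z in(("b",(382,174),.08),("c",(296,256),.08),("a",(462,262),.08),("knob",(379,259),.085)):
    print(n,atz(f,(np.array(c)+.5)/1.5-.5,z).round(4))
```

```text
b [0.5418 0.1989 0.08  ]
c [0.4994 0.1306 0.08  ]
a [0.6103 0.1562 0.08  ]
knob [0.5544 0.1446 0.085 ]
```

```bash
python3 -m pendant '[[[0.0686,0.0169,0,0,0,0],[0.0686,0.0169,0,0,0,0],[0.0686,0.0169,-0.05,0,0,0],[0.0686,0.0169,-0.1,0,0,0],[0.0686,0.0169,-0.14,0,0,0],[0.0686,0.0169,-0.17,0,0,0],[0.0686,0.0169,-0.17,0,0,0],[0.0686,0.0169,-0.17,0,0,0]]]'
python3 - <<'E'
from cell import readout,eyes
import cv2
print(readout.sense()["tcp_pos"],readout.sense()["contact_force"])
f=eyes.grab_frame("wrist");cv2.imwrite("pics/w2.png",cv2.resize(f["pixels"][:,:,::-1],None,fx=1.5,fy=1.5))
E
```

```text
time_s: 3.02
tcp_pos: [0.6104, 0.1565, 0.1126]
tcp_rot: [-0.093, 0.702, 0.093, 0.7]
contact_force: [-0.6, 0.6, 0.6]
width: 0.006
[0.61041529 0.15646792 0.11255482] [-0.64663239  0.56321586  0.62986115]
```

View pics/w2.png

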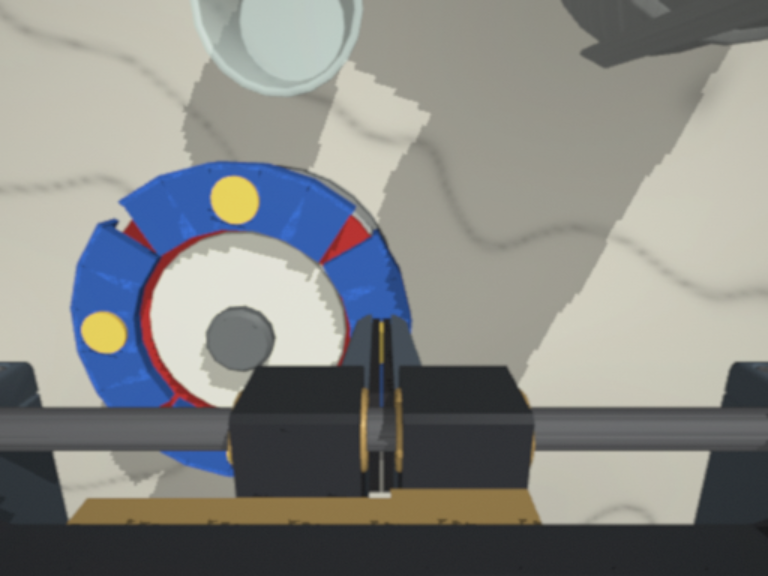

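The fingertips are over section a's pad, so I'll press in stages.

```bash
python3 -m pendant '[[[0,0,-0.01,0,0,0],[0,0,-0.015,0,0,0],[0,0,-0.018,0,0,0],[0,0,-0.018,0,0,0]]]'
python3 -m pendant '[[[0,0,-0.002,0,0,0],[0,0,-0.004,0,0,0],[0,0,-0.004,0,0,0]]]'
python3 -m pendant '[[[0,0,-0.002,0,0,0],[0,0,-0.004,0,0,0],[0,0,-0.004,0,0,0]]]'
```

```text
time_s: 3.4
tcp_pos: [0.6113, 0.1575, 0.0993]
tcp_rot: [-0.094, 0.7, 0.094, 0.701]
contact_force: [-0.1, -0.1, 0.6]
width: 0.006
time_s: 3.65
tcp_pos: [0.6113, 0.1575, 0.096]
tcp_rot: [-0.094, 0.7, 0.094, 0.701]
contact_force: [1.6, 0.5, 2.6]
width: 0.003
time_s: 3.9
tcp_pos: [0.6104, 0.1574, 0.0914]
tcp_rot: [-0.094, 0.701, 0.094, 0.7]
contact_force: [-0.2, -0.8, 0.7]
width: 0.005
```

```bash
python3 -m pendant '[[[0,0,-0.002,0,0,0],[0,0,-0.003,0,0,0],[0,0,-0.003,0,0,0]]]'
python3 -m pendant '[[[0,0,0.02,0,0,0],[0,0,0.05,0,0,0],[0,0,0.05,0,0,0],[0,0,0.05,0,0,0]]]'
python3 - <<'E'
from cell import readout,eyes
import cv2
print(readout.sense()["tcp_pos"],readout.sense()["contact_force"])
f=eyes.grab_frame("wrist");cv2.imwrite("pics/w3.png",cv2.resize(f["pixels"][:,:,::-1],None,fx=1.5,fy=1.5))
a=eyes.grab_frame("scene")["pixels"][115:205,220:320,::-1];cv2.imwrite("pics/s3.png",cv2.resize(a,None,fx=6,fy=6,interpolation=cv2.INTER_CUBIC))
E
```

```text
time_s: 4.15
tcp_pos: [0.6107, 0.1575, 0.0909]
tcp_rot: [-0.094, 0.701, 0.094, 0.701]
contact_force: [-3.6, -0.9, 9.2]
width: 0.001
time_s: 4.48
tcp_pos: [0.6116, 0.1577, 0.1308]
tcp_rot: [-0.094, 0.7, 0.094, 0.702]
contact_force: [-0.1, -0.1, -0.2]
width: 0.005
[0.61164981 0.15767711 0.13075566] [-0.13780313 -0.10641451 -0.18385286]
```

View pics/w3.png

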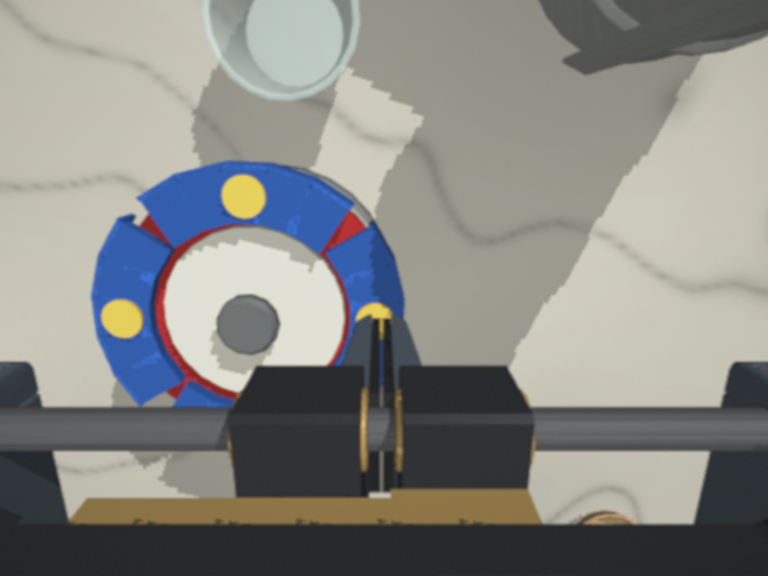

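View pics/s3.png

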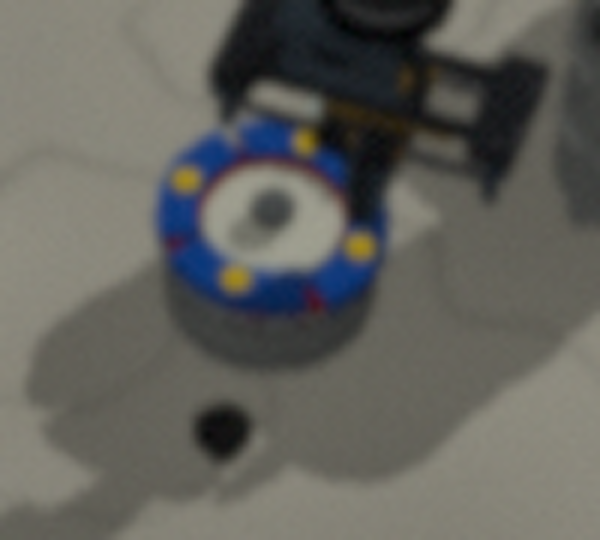

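```bash
python3 -m pendant '[[[-0.087,0.0513,0,0,0,0],[-0.087,0.0513,0,0,0,0],[-0.087,0.0513,0,0,0,0],[-0.087,0.0513,-0.02,0,0,0],[-0.087,0.0513,-0.035,0,0,0],[-0.087,0.0513,-0.039,0,0,0],[-0.087,0.0513,-0.042,0,0,0],[-0.087,0.0513,-0.045,0,0,0],[-0.087,0.0513,-0.048,0,0,0],[-0.087,0.0513,-0.05,0,0,0],[-0.087,0.0513,-0.051,0,0,0],[-0.087,0.0513,-0.051,0,0,0]]]'
```

```text
time_s: 5.58
tcp_pos: [0.5416, 0.1984, 0.0909]
tcp_rot: [-0.094, 0.7, 0.094, 0.701]
contact_force: [-4.3, 0.4, 11.0]
width: 0.003
```

```bash
python3 -m pendant '[[[0,0,0.025,0,0,0],[0,0,0.05,0,0,0],[-0.053,-0.085,0.05,0,0,0],[-0.053,-0.085,0.05,0,0,0],[-0.053,-0.085,0.05,0,0,0],[-0.053,-0.085,0.05,0,0,0]]]'
python3 -m pendant '[[[0,0,-0.02,0,0,0],[0,0,-0.035,0,0,0],[0,0,-0.039,0,0,0],[0,0,-0.042,0,0,0],[0,0,-0.045,0,0,0],[0,0,-0.048,0,0,0],[0,0,-0.05,0,0,0],[0,0,-0.05,0,0,0],[0,0,-0.05,0,0,0]]]'
```

```text
time_s: 6.08
tcp_pos: [0.4982, 0.1292, 0.1293]
tcp_rot: [-0.093, 0.701, 0.093, 0.701]
contact_force: [0.2, 0.7, 0.8]
width: 0.003
time_s: 6.83
tcp_pos: [0.4993, 0.1309, 0.0909]
tcp_rot: [-0.094, 0.7, 0.094, 0.701]
contact_force: [-3.3, -0.5, 12.2]
width: 0.005
```

```bash
python3 -m pendant '[[[0,0,0.025,0,0,0],[0,0,0.05,0,0,0],[0.0853,-0.055,0.05,0,0,0],[0.0853,-0.055,0.05,0,0,0],[0.0853,-0.055,0.05,0,0,0],[0.0853,-0.055,0.05,0,0,0]]]'
python3 -m pendant '[[[0,0,-0.02,0,0,0],[0,0,-0.035,0,0,0],[0,0,-0.039,0,0,0],[0,0,-0.042,0,0,0],[0,0,-0.045,0,0,0],[0,0,-0.048,0,0,0],[0,0,-0.05,0,0,0],[0,0,-0.05,0,0,0],[0,0,-0.05,0,0,0]]]'
python3 -m pendant '[[[0,0,0.025,0,0,0],[0,0,0.05,0,0,0],[0,0,0.1,0,0,0],[0,0,0.15,0,0,0],[-0.03,-0.05,0.2,0,0,0],[-0.05,-0.1,0.2,0,0,0],[-0.05,-0.15,0.2,0,0,0],[-0.05,-0.2,0.2,0,0,0],[-0.05,-0.2,0.2,0,0,0],[-0.05,-0.2,0.2,0,0,0]]]'
python3 - <<'E'
from cell import readout,eyes
import cv2
print(readout.sense()["tcp_pos"],readout.sense()["contact_force"])
a=eyes.grab_frame("top")["pixels"][185:260,150:270,::-1];cv2.imwrite("pics/t4.png",cv2.resize(a,None,fx=6,fy=6,interpolation=cv2.INTER_CUBIC))
a=eyes.grab_frame("scene")["pixels"][115:205,220:320,::-1];cv2.imwrite("pics/s4.png",cv2.resize(a,None,fx=6,fy=6,interpolation=cv2.INTER_CUBIC))
f=eyes.grab_frame("wrist");cv2.imwrite("pics/w4.png",cv2.resize(f["pixels"][:,:,::-1],None,fx=1.5,fy=1.5))
E
```

```text
time_s: 7.33
tcp_pos: [0.5683, 0.0858, 0.1288]
tcp_rot: [-0.093, 0.701, 0.093, 0.701]
contact_force: [-0.5, -0.3, 0.1]
width: 0.006
time_s: 8.08
tcp_pos: [0.567, 0.0868, 0.0909]
tcp_rot: [-0.094, 0.701, 0.094, 0.701]
contact_force: [-2.8, 0.5, 9.9]
width: 0.002
time_s: 8.92
tcp_pos: [0.5268, -0.0762, 0.2494]
tcp_rot: [-0.093, 0.701, 0.092, 0.701]
contact_force: [0.4, 0.0, -0.3]
width: 0.006
[ 0.52683124 -0.07623653  0.24939412] [ 0.36209934  0.02693329 -0.28432994]
```

View pics/t4.png

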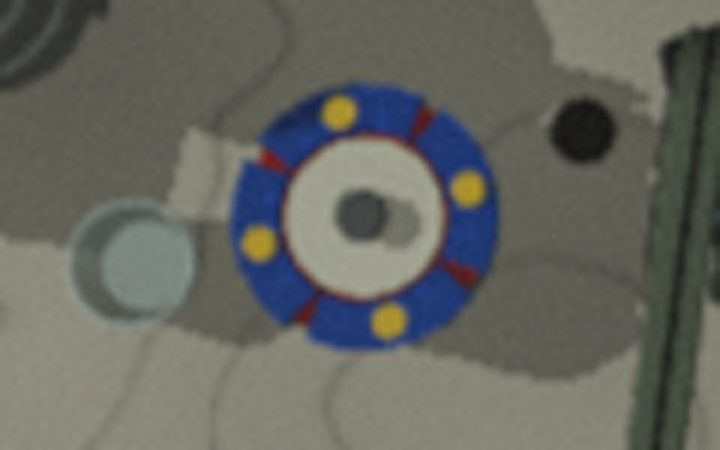

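View pics/s4.png

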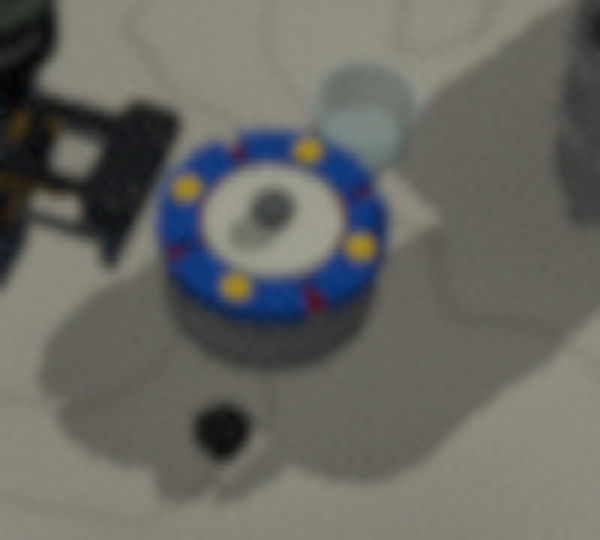

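View pics/w4.png

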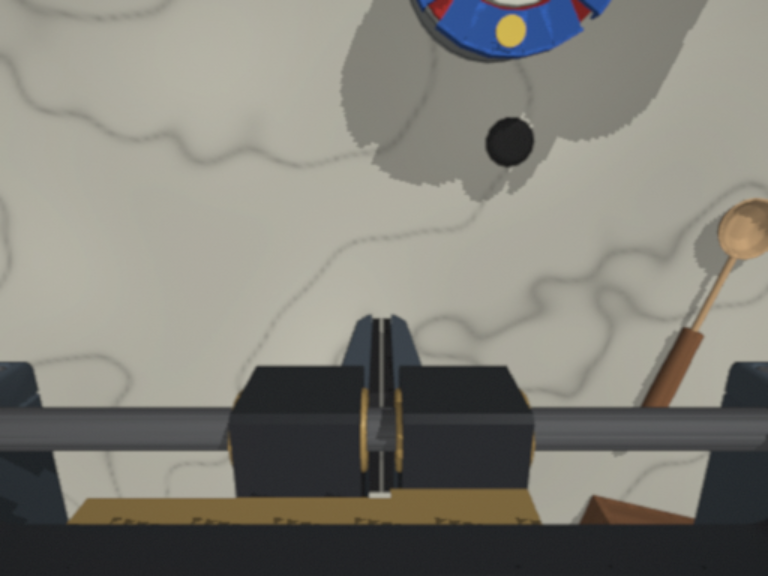

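All four pads dropped 6 to 8 px in the enlarged scene crop, and a full 8 mm drop should give 7.3 px. The red ring round the white middle has gone. The tier's knob (271,210), the ramekin and the loose black knob have not moved, and the arm is clear.

```bash
python3 -c "
from cell import robot
print(robot.hand_in())"
```

```text
the job is handed in; nothing more can be done
None
```

I pressed all four rim sections (a, b, c, d) shut with the closed fingertips, one at a time on their yellow pads, and handed the job in at about 9 s.

- **Seating:** every press ended against a firm stop at the same height, with the fingertips at about 72 mm, which is the height of a shut pad. The push there was about 9 to 12 N.
- **After lifting off:** the scene camera showed all four pads about 6 to 8 px lower in the enlarged crop, against 7.3 px expected for the full 8 mm. The tops looked flush with the white middle.
- **Everything else:** in the camera crops the tier, ramekin and loose black knob were in their original places. I did not re-check the carrier, pot, spoon or spoon rest against the first pictures, but the arm registered no unexpected contact. It finished clear of everything, with the TCP 0.25 m above the counter.

The one disagreement was between the top and scene cameras, which differed by about 4 mm in y when locating the pads. I used their average, and the wrist camera agreed with it to about 1 mm on the three pads it could see. No check failed.

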